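# Put the washed clay scrapers into the slotted rack

### The arm

A 7-joint arm with a two-finger parallel gripper is mounted at the origin on the work surface; the furniture and walls round the work are solid. World frame = base frame: x ahead of the robot, y to its left, z up, the work surface at z = 0. Lengths are in mm, angles in rad, forces in N, time in s.
With the tool pointing down it reaches from about 425 to 1025 mm from the base axis. Payload 9.4 kg.
Tool frame: the origin (TCP) lies midway between the tips of the shut fingers; the grasp point (between the pads) lies 19 mm behind it (hold_point_z is the distance from the TCP to the grasp point, in mm); z points along the fingers, y is the line along which they close (so a half turn about z gives the same grasp; the last joint's range is limited). The gripper opens to 85 mm and grips with 20 to 120 N. Pads are 22 mm wide; open, the fingers measure 114 mm over their backs; the gripper's body (76 mm by 85 mm) begins 54 mm behind the grasp point. The pads swing forward as they close: fully open they stand 13 mm farther back than shut.
Start: joints at [1.209, 0.599, -0.003, 1.599, 0.002, 0.943, -0.08], TCP at [203.689, -695.798, 201.175] pointing down, gripper open.
Joint ranges: [-2.57, 2.57], [-0.35, 1.97], [-1.29, 1.29], [0.11, 2.56], [-1.05, 4.19], [0.11, 1.86], [-2.63, 2.63]. Speed limits (rad/s): [2.22, 2.22, 3.01, 3.01, 3.14, 3.14, 3.14].

### API

Orientations are given as a 3x3 rotation matrix whose columns are the frame's x, y, z axes.
In Python, from rig import * gives the robot as it stands.
- The arm moves only by the tool arm_command, never from a script. Its argument "deltas" is one flat list of numbers, 7 for each row, row after row: the opening, from 0 (shut) to 1 (fully open), then the shift along the world's x, y, z in cm, then the turn, a rotation vector about the world's x, y, z in rad. In form: [claw, x, y, z, rx, ry, rz, claw, x, y, z, rx, ry, rz, ...]. A call has 1 to 20 rows; each row is the pose to reach, as a shift and turn from the pose commanded when the call began; what a row does not reach only later rows make up. A row lasts 1/10 s, in which the tool goes at most 50 mm and 8.59 degrees, less where a joint would pass 70% of its speed; a pose out of reach is approached as far as the arm can. A call with a gripper value outside its range is refused whole. The fingers move at their own pace and stop on an object; the grip force is fixed at half the most. Time passes only in rows, so rows that repeat a pose let the fingers close. It gives the time, the measured TCP pose, the force, the opening and the grip force at its end, in the units of the state.
- get_state(): the state, without advancing time (a new reading comes with each control period).
- read_camera(name): name is "scene" or "side" or "wrist"; returns a dict with "img" (400x640x3 uint8, red, green, blue), "fx", "fy", "cx", "cy" (pixels), "R" (3x3) and "t" (3): a world point X has camera coordinates R X + t. Camera axes: x right, y down, z forward; pixel columns grow to the right and rows downward; lengths in mm; the calibration is good to about 2 mm. The wrist camera is an equidistant fisheye: a pixel r from the principal point sees the ray r / f radians off the axis. A picture is of the moment at which its call begins. There is no depth.
- hand_in(): hands the job in; it is judged then, once.
Trained networks look in a picture, given as the dict that the camera call returned (one of the last four; its "shot" number tells which), for a name from the list of things; names that differ only in an ending like _2 or _b are one class to them, and where a whole thing is asked for, a point or a joint stands for the part that bears it (a point fixed in the world has none). Each returns a list of dicts, best first, with "p" (0 to 1); they miss things now and then, are a little off and sometimes report something else, mostly with a low value. They report only what shows in the picture. A call takes as long as a camera call. They do not tell look-alikes from the thing itself.
- spot_in(picture, query): "rect" ([centre column, centre row, width, height] in pixels, round what is visible of it).
- silhouettes(picture, query): "mask" (400x640 bool, what is visible of it) and "rect" ([centre column, centre row, width, height] in pixels, round what is visible of it).
The state is a dict: "clock": time; "joint_positions": joint angles; "qd": joint speeds; "effort": joint torques, N m; "tcp_pos": TCP position; "tool_rot": TCP orientation; "wrist_force": force on the tool from outside, world axes, zero at the start; "torque": the same for the moment, N m; "finger_gap": opening from 0.0 (shut) to 1.0 (fully open); "finger_force": force on a finger pad.
Only numpy, scipy, OpenCV 4.12 (cv2) and the standard library are available. Lean on these libraries where they do the work, as an engineer would, in place of code of your own. Each camera call takes 0.05 s, during which the arm holds its last target. There are 200 camera calls.

### The job

Take the two clay scrapers out of the drying tray and slide each one, blade down, into the rack slot that is made for its width: the wide scraper in the long slot, the narrow one in the short slot. Push both fully home, upright with the handle resting on the rack, let go, and leave the other things on the table where they are.

Things in the scene. Friction and masses are not known exactly. Their poses are not given: they have to be found in the camera images.
- wide_scraper: wide clay scraper, blade down: steel blade 95 mm wide (y), 4 mm thick (x), showing from z = 0 to 45 mm; wooden bar handle on top, 95 mm long (y), 22 mm thick (x), z = 45 to 77 mm. Origin: middle of the blade's bottom edge; z up to the handle; both faces alike. Starts in either compartment of the tray, leaning 15 degrees to the tray's +x.
- narrow_scraper: narrow clay scraper, blade down: steel blade 60 mm wide (y), 4 mm thick (x), showing from z = 0 to 45 mm; wooden bar handle on top, 60 mm long (y), 22 mm thick (x), z = 45 to 77 mm. Origin: middle of the blade's bottom edge; z up to the handle; both faces alike. Starts in either compartment of the tray, leaning 15 degrees to the tray's +x.
- wide_scraper_shoulder (a point): middle of the underside of that scraper's handle (z = 45 mm of the wide scraper), which comes to rest on the rack's top
- narrow_scraper_shoulder (a point): middle of the underside of that scraper's handle (z = 45 mm of the narrow scraper), which comes to rest on the rack's top
- rack: fixed pale wooden block, 76 mm (x) by 231 mm (y) by 64 mm high, with two slots end to end along its y axis, a long one towards -y and a short one towards +y. Origin: centre of its underside.
- long_slot (a point): middle of the mouth of the rack's long slot, level with the rack's top; the slot is 101 mm long (y), 7 mm wide (x), 52 mm deep straight down, its rims chamfered 2.5 mm
- short_slot (a point): middle of the mouth of the rack's short slot, level with the rack's top; the slot is 66 mm long (y), 7 mm wide (x), 52 mm deep straight down, its rims chamfered 2.5 mm
- drying_tray: fixed grey plastic tray, 80 (x) by 236 (y) mm, up to 51 mm high: two compartments along y (centres y = -58, +58 mm), tilted 15 degrees; the scrapers lean on the 38 mm wall at its +x side; lip at -x, 24 mm partitions. The handles stand free above all walls. Origin: underside, 12 mm below the line on which the blade edges stand.
- paste_pot: bystander: plain whitish cup, 56 mm wide, 51 mm tall; origin at the centre of its underside
- pigment_jar: bystander: small jar with a pale lid, 38 mm wide, 48 mm tall; origin at the centre of its underside
- kiln_stilt: bystander: three-armed kiln stilt, 58 by 50 by 24 mm; origin at the centre of its underside
- grey_saucer: bystander: saucer, 90 mm wide, 33 mm tall; origin at the centre of its underside
Things that resemble listed ones, but are neither listed nor needed, are in the scene too. What is shaped like the wide_scraper but orange is not meant. What is shaped like the narrow_scraper but orange is not meant.

How it is judged (in metres and radians):
At the end, for the whole second after the job is handed in: The wide scraper stands in the long slot and the narrow scraper in the short slot, each blade down, within 0.1 rad of upright and of the slot's direction, the underside of its handle within 4 mm of the rack's top and within 8 mm of the middle of its slot, at rest (z of wide_scraper_shoulder in the frame of long_slot between -0.004 and 0.004 m and horizontal distance between wide_scraper_shoulder and long_slot below 0.008 m and angle between each of wide_scraper, narrow_scraper's own z axis and vertical below 0.1 rad and angle between the y axis of each of wide_scraper, narrow_scraper and the y axis of rack, either way round below 0.1 rad and linear speed of each of wide_scraper, narrow_scraper below 0.02 m/s and z of narrow_scraper_shoulder in the frame of short_slot between -0.004 and 0.004 m and horizontal distance between narrow_scraper_shoulder and short_slot below 0.008 m); the robot touches nothing.
It fails at once if a bystander (cup, jar, stilt or saucer) is moved more than 30 mm (distance of any of paste_pot, pigment_jar, kiln_stilt, grey_saucer from where it was at the start of the episode above 0.03 m).
It also fails if it takes over 67 s, if anything falls off the work surface, if the arm or the gripper's body presses on something with over 40 N, if the wrist force passes 120 N, or if a joint passes its speed limit or range.

## Working session

There is one attempt and no reset: what is moved stays moved. The work goes in short steps, Python scripts to look and compute and a tool call to move; the robot and the scene stay as the last step left them, time stands still between calls to the robot, and variables do not carry over. Pictures are saved under pics/ and viewed, at most 10 in all, crops included, and the job is handed in when it is done.

Besides the shell and the picture viewer there is one more tool, called after "Emit:" as name(argument=value, ...), one argument or row to a line, values as JSON. arm_command: Moves the arm, as the interface text tells. Its arguments: {"type":"object","properties":{"deltas":{"type":"array","items":{"type":"number"}}},"required":["deltas"]}

```bash
mkdir -p pics; cat > h.py <<'E'
from rig import *
import numpy as np, cv2
np.set_printoptions(precision=3,suppress=True)
def save(n,img): cv2.imwrite('pics/'+n+'.png',cv2.cvtColor(np.ascontiguousarray(img),cv2.COLOR_RGB2BGR))
E
python3 - <<'E'
from h import *
s=read_camera('scene'); d=read_camera('side')
print(get_state())
for n,c in (('scene',s),('side',d)):
    R=np.array(c['R']);print(n,c['fx'],c['cx'],c['cy'],(-R.T@np.array(c['t'])),R[2])
    for q in ['wide_scraper','narrow_scraper','rack','drying_tray']:
        for r in spot_in(c,q)[:4]: print(q,np.round(r['rect']),round(r['p'],2))
v=np.vstack([s['img'],d['img']])
save('a',cv2.resize(s['img'],(800,500)));save('b',cv2.resize(d['img'],(800,500)))
E
```

```text
{'clock': 0.1, 'joint_positions': array([ 1.209,  0.6  , -0.003,  1.6  ,  0.002,  0.943, -0.08 ]), 'qd': array([ 0.   , -0.001, -0.   , -0.002,  0.   , -0.002, -0.   ]), 'effort': array([  0.006, -77.8  ,   1.57 , -25.862,   0.013,   0.006,  -0.   ]), 'tcp_pos': array([ 203.575, -695.362,  200.412]), 'tool_rot': array([[ 0.96 ,  0.281, -0.001],
       [ 0.281, -0.96 ,  0.001],
       [-0.   , -0.001, -1.   ]]), 'wrist_force': array([-0.17 , -0.048,  0.089]), 'torque': array([ 0.035,  0.023, -0.04 ]), 'finger_force': 0.0, 'finger_gap': 1.0026799422266817}
scene 408.23266253208953 320.8591422206929 195.76097530891602 [-23.383 709.332 863.259] [ 0.46  -0.572 -0.679]
wide_scraper [346. 265.  46.  45.] 0.89
wide_scraper [294. 216.  26.  38.] 0.86
narrow_scraper [278. 198.  25.  21.] 0.63
narrow_scraper [264. 240.  23.  31.] 0.61
rack [360. 171.  67.  60.] 0.75
drying_tray [286. 242.  75.  67.] 0.69
side 454.3601654389615 320.6322712136228 195.91190889220684 [ 412.468 1301.166  617.574] [ 0.07  -0.914 -0.399]
wide_scraper [310. 213.  14.  31.] 0.81
wide_scraper [379. 230.  40.  19.] 0.71
narrow_scraper [308. 234.  14.  34.] 0.8
narrow_scraper [272. 220.  34.  19.] 0.71
rack [317. 182.  32.  42.] 0.57
drying_tray [319. 236.  30.  49.] 0.89
```

View pics/a.png

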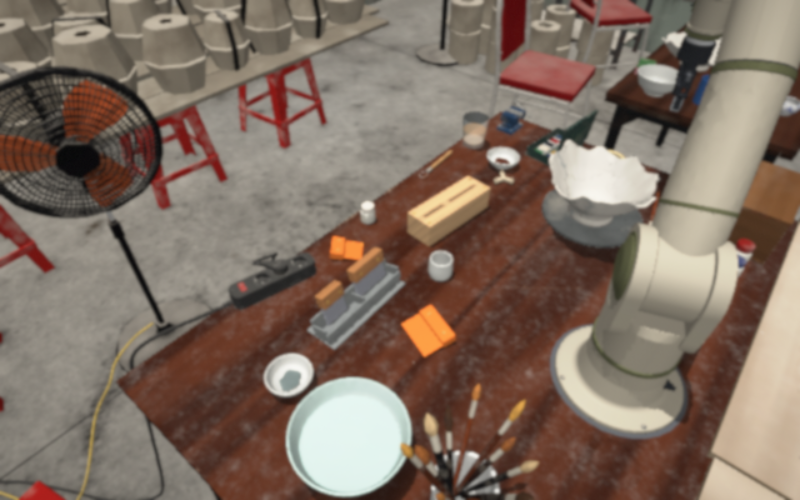

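View pics/b.png

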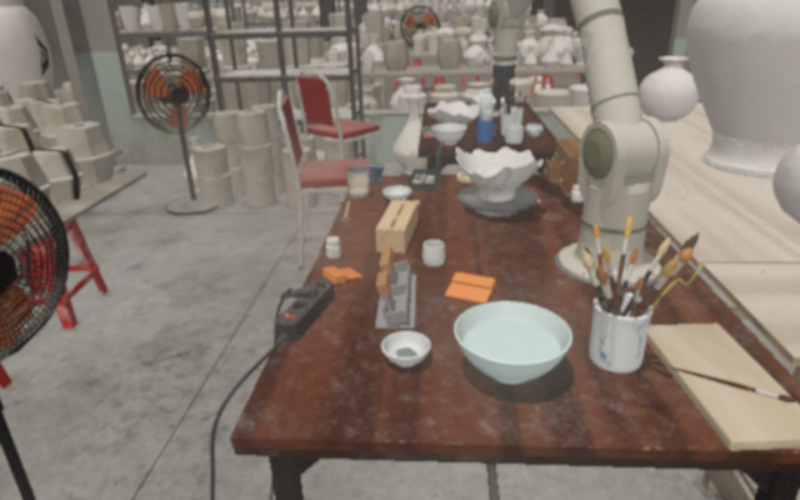

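The scene shows two brown-handled scrapers standing in the grey tray, wide at scene px ≈(294,212) and narrow at ≈(263,236) (640-wide). Orange look-alikes lie flat at (278,198) and (343,265). The brown ones in the tray fit the description. The rack is at (360,171).

```bash
cat >> h.py <<'E'
from scipy.optimize import minimize
def proj(c,X):
    P=np.asarray(X,float)@np.array(c['R']).T+np.array(c['t'])
    if c.get('fish'):
        r=np.hypot(P[:,0],P[:,1]);th=np.arctan2(r,P[:,2]);k=th/np.maximum(r,1e-9)
        return np.c_[c['cx']+c['fx']*k*P[:,0],c['cy']+c['fy']*k*P[:,1]]
    return np.c_[c['cx']+c['fx']*P[:,0]/P[:,2],c['cy']+c['fy']*P[:,1]/P[:,2]]
def ray(c,u,z):
    R=np.array(c['R']);o=-R.T@np.array(c['t']);a=(u[0]-c['cx'])/c['fx'];b=(u[1]-c['cy'])/c['fy']
    if c.get('fish'):
        r=np.hypot(a,b);d=np.array([a/r*np.sin(r),b/r*np.sin(r),np.cos(r)]) if r>1e-9 else np.array([0,0,1.])
    else: d=np.array([a,b,1])
    d=R.T@d;return o+d*(z-o[2])/d[2]
def box(lx,ly,z0,z1):
    return np.array([[sx*lx/2,sy*ly/2,z] for sx in(-1,1) for sy in(-1,1) for z in(z0,z1)])
def place(p,B):
    c,s=np.cos(p[2]),np.sin(p[2]);return B@np.array([[c,-s,0],[s,c,0],[0,0,1]]).T+[p[0],p[1],0]
def hullmask(c,X,S=4):
    m=np.zeros((400*S,640*S),np.uint8);h=cv2.convexHull((proj(c,X)*S+S/2).astype(np.int32));cv2.fillConvexPoly(m,h,1)
    return cv2.resize(m.astype(np.float32),(640,400),interpolation=cv2.INTER_AREA)
def fit(obs,B,p0,d=(20,20,.3)):
    def f(p):
        e=0
        for c,m in obs:
            h=hullmask(c,place(p,B));e+=1-np.minimum(h,m).sum()/np.maximum(h,m).sum()
        return e/len(obs)
    best=None
    for k in range(4):
        p=np.array(p0 if best is None else best.x);D=np.array(d)/(2**k)*(-1)**k
        r=minimize(f,p,method='Nelder-Mead',options=dict(initial_simplex=np.vstack([p]+[p+np.eye(3)[i]*D for i in range(3)]),xatol=.05,fatol=1e-4,maxiter=80))
        if best is None or r.fun<best.fun: best=r
    return best.x,best.fun
E
python3 - <<'E'
from h import *
s=read_camera('scene'); d=read_camera('side')
for q,z,B in (('rack',32,box(76,231,0,64)),('drying_tray',15,box(80,236,0,30))):
    obs=[];
    for c in(s,d):
        r=silhouettes(c,q)
        if r: obs.append((c,r[0]['mask'].astype(np.float32))); print(q,ray(c,r[0]['rect'][:2],z),r[0]['mask'].sum())
    p0=ray(*[s,silhouettes(s,q)[0]['rect'][:2],z])
    for y0 in (-.6,0,.6): print(fit(obs,B,[p0[0],p0[1],y0]))
for n,z in (('paste_pot',25),('pigment_jar',24),('kiln_stilt',12),('grey_saucer',16)):
    r=spot_in(s,n)
    for a in r[:2]: print(n,a['rect'][:2],a['p'],ray(s,a['rect'][:2],z))
save('c',cv2.resize(s['img'][150:290,220:400],None,fx=4,fy=4,interpolation=cv2.INTER_CUBIC))
E
```

```text
rack [ 525.382 -168.643   32.   ] 1936
rack [ 530.696 -158.608   32.   ] 1122
(array([ 533.847, -179.45 ,   -0.116]), np.float64(0.06615027785301208))
(array([ 534.126, -179.976,   -0.116]), np.float64(0.06715142726898193))
(array([ 533.816, -179.497,   -0.116]), np.float64(0.06615027785301208))
drying_tray [507.435 197.691  15.   ] 1716
drying_tray [506.34 187.71  15.  ] 1118
(array([507.84 , 193.659,   0.038]), np.float64(0.328624963760376))
(array([507.69 , 192.502,   0.036]), np.float64(0.3298388719558716))
(array([508.113, 192.527,   0.033]), np.float64(0.3293198347091675))
paste_pot [354.8, 214.0] 0.66 [420.428  -0.193  25.   ]
pigment_jar [293.4, 169.6] 0.71 [692.917 -36.496  24.   ]
grey_saucer [231.1, 298.8] 0.89 [483.804 414.868  16.   ]
```

View pics/c.png

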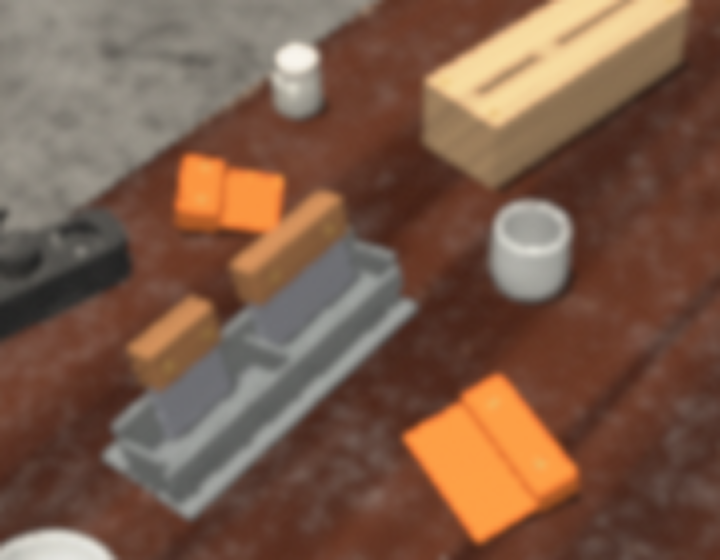

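The enlarged crop confirms it: the brown wide scraper is in the far (-y) compartment and the brown narrow one in the near (+y) compartment, both leaning to +x. The short slot is on the near (+y) side of the rack. Next I go over with the wrist camera.

Emit:
arm_command(
  deltas=[1,0,0,5,0,0,0,1,0,0,10,0,0,0,1,0,0,15,0,0,0,1,5,2,18,0,0,0.1,1,9,5,18,0,0,0.2,1,13,8,18,0,0,0.3,1,17,11,18,0,0,0.4,1,20,15,18,0,0,0.5,1,23,19,18,0,0,0.6,1,25,23,18,0,0,0.7,1,27,27,18,0,0,0.8,1,28,32,18,0,0,0.9,1,29,37,18,0,0,1.0,1,30,42,18,0,0,1.1,1,30,47,18,0,0,1.2,1,30,51,18,0,0,1.3,1,30,51,18,0,0,1.3,1,30,51,18,0,0,1.3],
)

```text
clock: 2.9
tcp_pos: [503.8, -185.1, 381.7]
tool_rot: [[-0.015, 1.0, 0.001], [1.0, 0.015, -0.001], [-0.001, 0.001, -1.0]]
wrist_force: [-0.4, -1.0, -0.7]
finger_gap: 1.001
finger_force: 0.0
```

```bash
python3 - <<'E'
from h import *
w=read_camera('wrist');st=get_state();print(st['clock'],st['tcp_pos'],st['tool_rot'],st['joint_positions'])
R=np.array(w['R']);print(w['fx'],w['cx'],w['cy'],-R.T@np.array(w['t']),R)
save('d',cv2.resize(w['img'],(800,500)))
E
```

```text
2.95 [ 503.606 -186.453  381.374] [[-0.013  1.     0.   ]
 [ 1.     0.013 -0.001]
 [-0.001  0.    -1.   ]] [ 0.611  0.231 -0.455  1.766  0.11   1.17   0.137]
309.70691628693146 320.6463235454378 203.13499237139266 [ 501.051 -107.854  554.344] [[ 1.     0.014  0.002]
 [ 0.013 -0.953  0.303]
 [ 0.006 -0.303 -0.953]]
```

View pics/d.png

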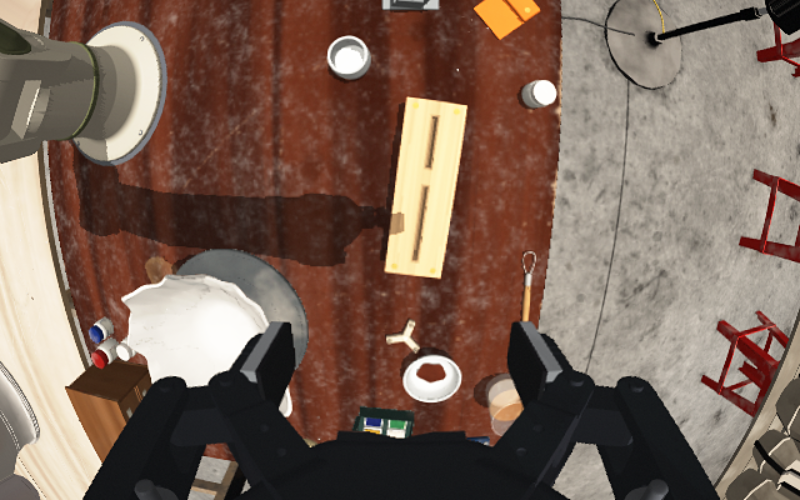

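The wrist view shows the rack from above, with the short slot at (433,141) and the long slot at (423,223) in the 800-wide picture. The stilt and saucer are beyond it (-y), the pot at (349,58) and the jar at (539,94). I'll measure the rack and move over the tray.

```bash
cat >> h.py <<'E'
def wrist():
    w=read_camera('wrist');w['fish']=1;return w
def slots(w):
    out=[];m=silhouettes(w,'rack')[0]['mask'];g=cv2.cvtColor(np.ascontiguousarray(w['img']),cv2.COLOR_RGB2GRAY)
    mm=cv2.morphologyEx(m.astype(np.uint8),cv2.MORPH_CLOSE,np.ones((9,9)))
    mm=cv2.erode(mm,np.ones((7,7)))
    med=np.median(g[mm>0]);n,l,s,c=cv2.connectedComponentsWithStats(((g<.62*med)&(mm>0)).astype(np.uint8))
    for i in range(1,n):
        if s[i,4]>40:
            v,u=np.nonzero(l==i);P=np.array([ray(w,(a,b),64)[:2] for a,b in zip(u,v)])
            (cx,cy),(a,b),_=r=cv2.minAreaRect(P.astype(np.float32));q=P.mean(0);e=np.linalg.svd(P-q)[2][0];e*=np.sign(e[1])
            print('slot',q,(cx,cy),(a,b),'yaw',np.arctan2(-e[0],e[1]),s[i,4])
    f=fit([(w,m.astype(np.float32))],box(76,231,0,64),[527,-172,-.1],(10,10,.1));print('rack',f);return f
E
python3 - <<'E'
from h import *
slots(wrist())
E
```

```text
slot [ 540.76  -116.377] (541.0949096679688, -115.19429779052734) (64.69422149658203, 7.219825267791748) yaw -0.11499282945345532 128
slot [ 528.355 -222.79 ] (528.200927734375, -221.34532165527344) (98.31612396240234, 6.814080238342285) yaw -0.12072638370356334 183
rack (array([ 532.959, -177.252,   -0.11 ]), np.float64(0.021968603134155273))
```

Emit:
arm_command(
  deltas=[1,0,5,0,0,0,0,1,0,10,0,0,0,0,1,0,15,0,0,0,0,1,0,20,0,0,0,0,1,0,25,-2,0,0,0,1,0,30,-4,0,0,0,1,0,33,-5,0,0,0,1,0,33,-5,0,0,0,1,0,33,-5,0,0,0],
)

```text
clock: 3.95
tcp_pos: [504.1, 143.7, 330.6]
tool_rot: [[-0.014, 1.0, -0.001], [1.0, 0.014, -0.0], [-0.0, -0.001, -1.0]]
wrist_force: [0.5, -1.0, 0.1]
finger_gap: 1.002
finger_force: 0.0
```

```bash
python3 - <<'E'
from h import *
w=wrist();st=get_state();print(st['clock'],st['tcp_pos'],st['tool_rot'],st['joint_positions'])
for q in('wide_scraper','narrow_scraper','drying_tray'):
    for r in silhouettes(w,q)[:3]: 
        v,u=np.nonzero(r['mask']);rr=cv2.minAreaRect(np.c_[u,v].astype(np.float32));print(q,np.round(r['rect']),r['p'],r['mask'].sum(),rr)
np.savez('w1',**{k:np.array(v) for k,v in w.items()})
save('e',cv2.resize(w['img'],(800,500)))
E
```

```text
4.0 [504.324 142.741 330.971] [[-0.012  1.    -0.   ]
 [ 1.     0.012 -0.001]
 [-0.001 -0.    -1.   ]] [ 0.109  0.273 -0.626  1.861  0.182  1.065 -0.577]
wide_scraper [342. 165.  22.  70.] 0.71 1549 ((341.5, 164.5), (69.0, 23.0), 90.0)
wide_scraper [227. 149.  68.  66.] 0.58 2576 ((226.2535858154297, 148.56753540039062), (56.81232452392578, 47.306976318359375), 20.924503326416016)
narrow_scraper [405. 190.  52.  52.] 0.67 1525 ((406.34613037109375, 190.76919555664062), (36.61021423339844, 45.20806121826172), 56.30992889404297)
narrow_scraper [342.  87.  28.  43.] 0.6 1031 ((340.5, 84.5), (43.0, 25.0), 90.0)
drying_tray [327. 124.  51. 157.] 0.85 5322 ((325.48370361328125, 123.57046508789062), (154.67796325683594, 51.46576690673828), 88.99491119384766)
```

View pics/e.png

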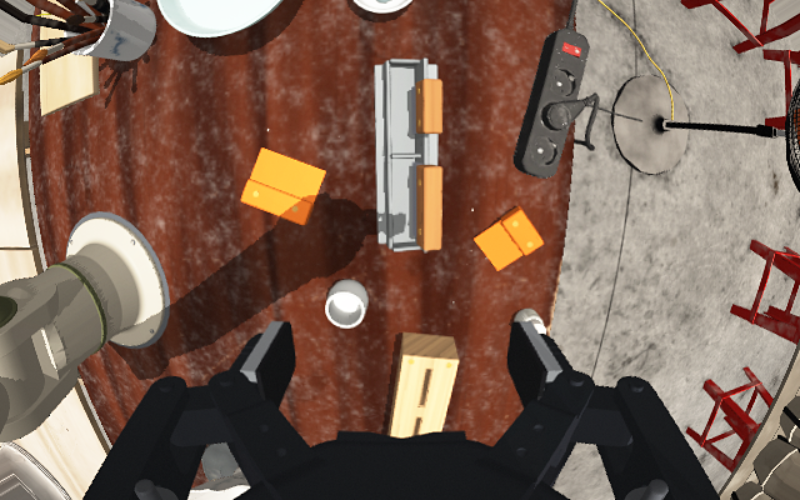

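The wrist view shows the wide handle at (430,208) and the narrow one at (430,106) in the 800-wide picture, both brown and standing in the tray. The orange ones lie flat at (283,187) and (508,239). I'll fit the two handles.

```bash
cat >> h.py <<'E'
T=np.deg2rad(15);Ry=np.array([[np.cos(T),0,np.sin(T)],[0,1,0],[-np.sin(T),0,np.cos(T)]])
E
python3 - <<'E'
from h import *
import cv2
w=wrist();s=read_camera('scene');d=read_camera('side');st=get_state()
hsv=cv2.cvtColor(np.ascontiguousarray(w['img']),cv2.COLOR_RGB2HSV)
for q,L,yy in(('wide_scraper',95,135),('narrow_scraper',60,250)):
    B=box(22,L,45,77)@Ry.T+[0,0,12]
    c0=proj(w,np.array([[525,yy,70.]]))[0]
    c=[r for r in silhouettes(w,q) if abs(r['rect'][0]-342)<12]
    m=c[0]['mask'].astype(np.float32)
    f=fit([(w,m)],B,[507,yy,.03],(8,8,.05));print(q,c[0]['rect'],f)
    obs=[]
    p=f[0]
    hm=(m>0);print(' hsv',np.median(hsv[hm],0))
t=silhouettes(w,'drying_tray')[0]['mask'].astype(np.float32)
ps=np.array([[0,0,0]])
e=np.vstack([box(80,236,0,1)]);print('tray base',fit([(w,t)],box(80,236,0,20),[507,193,.03],(8,8,.05)))
print(st['tcp_pos'],st['tool_rot'])
E
```

```text
Traceback (most recent call last):
IndexError: list index out of range
```

```bash
cat > f.py <<'E'
from h import *
w=wrist();st=get_state()
hsv=cv2.cvtColor(np.ascontiguousarray(w['img']),cv2.COLOR_RGB2HSV)
for q,L,yy in(('wide_scraper',95,135),('narrow_scraper',60,250)):
    B=box(22,L,45,77)@Ry.T+[0,0,12]
    c0=proj(w,place([507,yy,0],B)).mean(0)
    for n in ('wide_scraper','narrow_scraper'):
        for r in silhouettes(w,n):
            if np.hypot(*(np.array(r['rect'][:2])-c0))<22:
                m=r['mask'].astype(np.float32);print(q,n,np.round(r['rect'],1),r['p'],fit([(w,m)],B,[507,yy,.03],(8,8,.05)))
    # colour mask
    x0,y0=(c0-[25,45]).astype(int);m=np.zeros((400,640),np.uint8)
    m[max(y0,0):y0+90,x0:x0+50]=cv2.inRange(hsv,(5,110,90),(22,255,255))[max(y0,0):y0+90,x0:x0+50]
    n,l,s,c=cv2.connectedComponentsWithStats(m);i=1+np.argmax(s[1:,4]);m=(l==i).astype(np.float32)
    print(q,'colour',s[i],fit([(w,m)],B,[507,yy,.03],(8,8,.05)))
print(st['tcp_pos'],st['tool_rot'][:,1])
E
python3 f.py
```

```text
wide_scraper wide_scraper [341.  163.3  26.3  71.5] 0.69 (array([516.575, 141.21 ,   0.045]), np.float64(0.09770810604095459))
wide_scraper colour [ 333  122   26   90 1575] (array([519.101, 139.735,   0.012]), np.float64(0.15932011604309082))
narrow_scraper narrow_scraper [341.6  87.2  28.5  44.1] 0.94 (array([513.843, 251.422,   0.039]), np.float64(0.10266327857971191))
narrow_scraper colour [332  63  28  48 977] (array([516.776, 252.666,   0.027]), np.float64(0.11978673934936523))
[503.844 143.603 331.407] [1.    0.013 0.   ]
```

Emit:
arm_command(
  deltas=[1,2,0,-4,0,0.1,0,1,4,0,-8,0,0.2,0,1,6,0,-12,0,0.262,0,1,6,0,-14,0,0.262,0,1,6,0,-14,0,0.262,0,1,6,0,-14,0,0.262,0],
)

```text
clock: 5.2
tcp_pos: [563.4, 144.7, 191.7]
tool_rot: [[-0.014, 0.966, -0.259], [1.0, 0.015, 0.0], [0.004, -0.259, -0.966]]
wrist_force: [-0.7, 1.1, 0.7]
finger_gap: 1.004
finger_force: 0.0
```

```bash
python3 f.py; python3 - <<'E'
from h import *
w=wrist();save('f',cv2.resize(w['img'],(800,500)))
E
```

```text
wide_scraper wide_scraper [324.8 190.6  21.4 101.9] 0.67 (array([518.08 , 141.962,   0.027]), np.float64(0.03993922472000122))
wide_scraper colour [ 313  148   24   90 2059] (array([518.269, 135.075,   0.028]), np.float64(0.11381345987319946))
narrow_scraper wide_scraper [325.1  73.5  23.3  65. ] 0.62 (array([514.876, 253.569,  -0.004]), np.float64(0.04481452703475952))
narrow_scraper narrow_scraper [324.8  75.7  24.1  64.1] 0.7 (array([515.252, 253.543,   0.004]), np.float64(0.056648850440979004))
narrow_scraper colour [ 312   42   25   65 1541] (array([515.152, 253.274,   0.029]), np.float64(0.052738964557647705))
[563.77  144.875 192.747] [ 0.966  0.015 -0.257]
```

View pics/f.png

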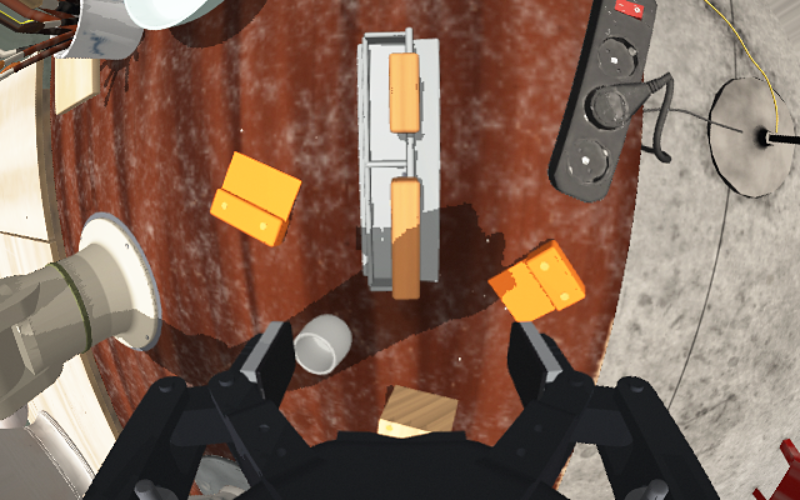

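The wrist view shows the wide handle at (406,238) and the narrow one at (404,92), both centred between the fingers, with nothing in the approach path. Grasp wide.

Emit:
arm_command(
  deltas=[1,-1.1,-0.26,-4.5,0,0,0.01,1,-2.2,-0.26,-9,0,0,0.01,1,-3,-0.26,-12,0,0,0.01,1,-3.33,-0.26,-13.4,0,0,0.01,1,-3.33,-0.26,-13.4,0,0,0.01,1,-3.33,-0.26,-13.4,0,0,0.01,0,-3.33,-0.26,-13.4,0,0,0.01,0,-3.33,-0.26,-13.4,0,0,0.01,0,-3.33,-0.26,-13.4,0,0,0.01,0,-3.33,-0.26,-13.4,0,0,0.01,0,-3.33,-0.26,-13.4,0,0,0.01,0,-3.33,-0.26,-13.4,0,0,0.01,0,-3.33,-0.26,-13.4,0,0,0.01,0,-3.33,-0.26,-13.4,0,0,0.01],
)

```text
clock: 6.9
tcp_pos: [531.8, 141.8, 57.9]
tool_rot: [[-0.023, 0.966, -0.257], [1.0, 0.023, -0.002], [0.004, -0.257, -0.967]]
wrist_force: [1.9, -0.3, 7.0]
finger_gap: -0.002
finger_force: 3.8
```

```bash
python3 - <<'E'
from h import *
w=wrist();d=read_camera('side');s=read_camera('scene');print(get_state()['finger_gap'],get_state()['wrist_force'])
a=cv2.resize(w['img'][50:350,200:460],(390,450));b=cv2.resize(d['img'][170:270,270:370],(400,400));b=cv2.copyMakeBorder(b,0,50,0,0,cv2.BORDER_CONSTANT)
save('g',np.hstack([a,b]))
E
```

```text
0.003640704764684762 [ 1.584 -0.65   7.025]
```

View pics/g.png

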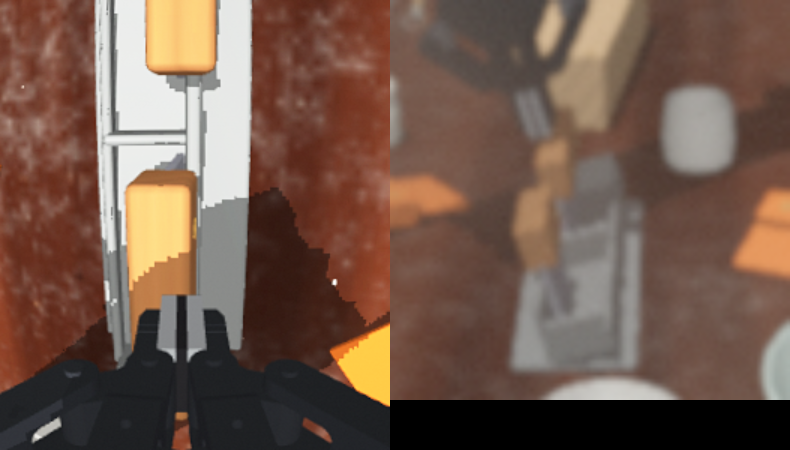

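The fingers are shut and seem to have missed. In the left crop the tips are at (182,295) and the wide handle at (160,240), so it may have shifted to -x. I'll check the geometry with projections.

```bash
python3 - <<'E'
from h import *
w=wrist();d=read_camera('side');s=read_camera('scene');st=get_state()
R=st['tool_rot'];p=st['tcp_pos'];print(p)
for k in (0,19,40): print('tool',k,proj(w,[p-R[:,2]*k])[0],proj(s,[p-R[:,2]*k])[0],proj(d,[p-R[:,2]*k])[0])
z=np.array([.2588,0.007,.966])
for nm,o in (('wide',np.array([518.1,142,12])),('narrow',np.array([515,253.5,12]))):
    print(nm,'model');
    for c in (w,s,d):
        L=95 if nm=='wide' else 60
        X=place([o[0],o[1],.027],box(22,L,45,77)@Ry.T+[0,0,12]);u=proj(c,X);print(u.min(0),u.max(0))
        for q in('wide_scraper','narrow_scraper'):
            for r in spot_in(c,q):
                a=r['rect']
                if np.hypot(a[0]-u[:,0].mean(),a[1]-u[:,1].mean())<25: print('  ',q,round(r['p'],2),np.round([a[0]-a[2]/2,a[1]-a[3]/2,a[0]+a[2]/2,a[1]+a[3]/2],1))
save('h',np.hstack([cv2.resize(s['img'][180:270,240:320],(400,450),interpolation=cv2.INTER_CUBIC),cv2.resize(w['img'][170:350,240:400],(400,450),interpolation=cv2.INTER_CUBIC)]))
E
```

```text
[531.804 141.86   57.977]
tool 0 [322.849 238.522] [292.671 215.049] [310.238 213.094]
tool 19 [323.106 252.527] [291.112 209.523] [308.287 207.238]
tool 40 [323.452 271.612] [289.356 203.297] [306.105 200.691]
wide model
[297.199 159.144] [343.713 329.273]
[275.762 196.624] [307.022 227.069]
   wide_scraper 0.72 [280.6 196.5 305.4 236.3]
[302.701 196.381] [315.474 222.458]
   wide_scraper 0.8 [307.2 197.7 320.  226.3]
   narrow_scraper 0.72 [300.8 215.2 315.  249.8]
narrow model
[295.854 -22.823] [344.055  99.834]
   wide_scraper 0.57 [296.4   1.5 344.3 102.9]
   narrow_scraper 0.86 [295.3   0.5 349.1 103.7]
[250.57  222.818] [275.9   248.346]
   narrow_scraper 0.61 [251.7 223.2 276.5 259.8]
[300.012 215.911] [313.207 239.106]
   wide_scraper 0.8 [307.2 197.7 320.  226.3]
   narrow_scraper 0.72 [300.8 215.2 315.  249.8]
```

View pics/h.png

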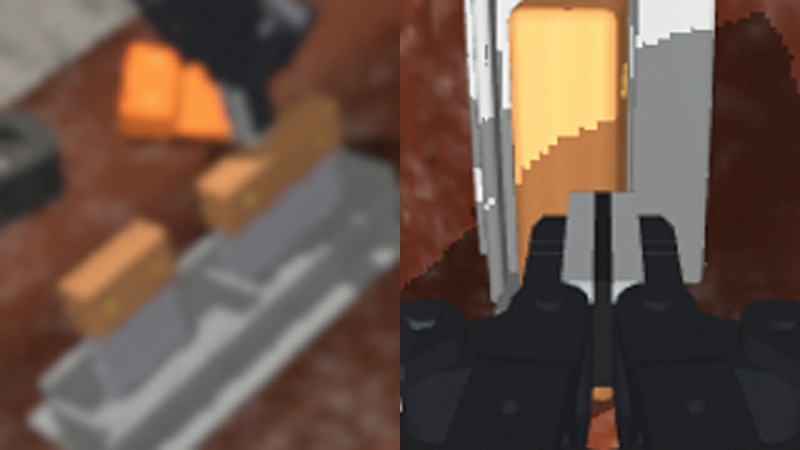

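The scene crop shows the shut fingers at (250,145), behind the handle (+x side). The wide handle now looks more upright and shifted to -x. I'll back off along the tool axis and fit its tilt.

Emit:
arm_command(
  deltas=[0,1,0,3.7,0,0,0,0,2.2,0,8.2,0,0,0,0,3.2,0,12,0,0,0,0,3.2,0,12,0,0,0,0,3.2,0,12,0,0,0],
)

```text
clock: 8.3
tcp_pos: [562.7, 141.6, 177.7]
tool_rot: [[-0.023, 0.966, -0.258], [1.0, 0.023, -0.003], [0.004, -0.258, -0.966]]
wrist_force: [0.5, -0.1, 0.1]
finger_gap: -0.001
finger_force: 0.0
```

```bash
cat > g.py <<'E'
from h import *
# fit (x,y,yaw,tilt) of scraper handle with masks from several cameras; blade edge z=12
def tiltM(t): return np.array([[np.cos(t),0,np.sin(t)],[0,1,0],[-np.sin(t),0,np.cos(t)]])
def model(p,L,z0=12): return place(p[:3],box(22,L,45,77)@tiltM(p[3]).T+[0,0,z0])
def model2(p,L,z0=12): return place(p[:3],box(4,L,0,45)@tiltM(p[3]).T+[0,0,z0])
def fit4(obs,L,p0,D=(8,8,.06,.15),z0=12):
    def f(p):
        e=0
        for c,m,k in obs:
            h=hullmask(c,model(p,L,z0),2);
            if k: h=np.maximum(h,hullmask(c,model2(p,L,z0),2))
            e+=1-np.minimum(h,m).sum()/np.maximum(h,m).sum()
        return e/len(obs)
    b=None
    for k in range(4):
        p=np.array(p0 if b is None else b.x);d=np.array(D)/(1.5**k)*(-1)**k
        r=minimize(f,p,method='Nelder-Mead',options=dict(initial_simplex=np.vstack([p]+[p+np.eye(4)[i]*d for i in range(4)]),xatol=.02,fatol=1e-4,maxiter=150))
        if b is None or r.fun<b.fun:b=r
    return b.x,b.fun
E
python3 - <<'E'
from g import *
w=wrist();s=read_camera('scene');d=read_camera('side');print(get_state()['tcp_pos'],get_state()['finger_gap'])
for q,L,p in(('wide_scraper',95,[518,142,.027,.26]),('narrow_scraper',60,[515,253.5,.027,.26])):
    best={}
    for i,c in enumerate((w,s,d)):
        u=proj(c,model(p,L)).mean(0);x=sorted([(np.hypot(*(np.array(r['rect'][:2])-u)),j,r) for j,r in enumerate(silhouettes(c,q))])
        if x and x[0][0]<30: best[i]=(c,x[0][2]['mask'].astype(np.float32),i>0);print(q,i,np.round(x[0][2]['rect']),'model',u)
    for t in(-.1,.26): print(fit4(list(best.values()),L,p[:3]+[t]),'wrist',fit4([best[0]],L,p[:3]+[t]))
E
```

```text
[561.366 141.189 175.921] 0.0037807484743461717
wide_scraper 0 [325. 190.  26. 108.] model [321.362 187.684]
wide_scraper 1 [293. 217.  29.  36.] model [291.588 211.73 ]
wide_scraper 2 [311. 213.  14.  30.] model [309.36  209.265]
(array([518.287, 140.399,   0.055,   0.264]), np.float64(0.14249049127101898)) wrist (array([523.026, 141.351,   0.03 ,   0.205]), np.float64(0.05075329542160034))
(array([517.788, 140.236,   0.05 ,   0.268]), np.float64(0.14740990102291107)) wrist (array([517.481, 140.694,   0.023,   0.276]), np.float64(0.04799848794937134))
narrow_scraper 0 [322.  70.  27.  67.] model [320.911  69.968]
narrow_scraper 1 [265. 240.  25.  30.] model [263.369 235.488]
narrow_scraper 2 [309. 233.  12.  35.] model [306.806 227.4  ]
(array([517.446, 251.853,   0.048,   0.229]), np.float64(0.1074439287185669)) wrist (array([518.73 , 252.78 ,   0.029,   0.216]), np.float64(0.042398035526275635))
(array([515.65 , 251.988,   0.067,   0.253]), np.float64(0.1031014695763588)) wrist (array([515.18 , 252.746,   0.03 ,   0.262]), np.float64(0.03602248430252075))
```

Emit:
arm_command(
  deltas=[1,0,0,0,0,0,0,1,0,0,0,0,0,0,1,0,0,0,0,0,0,1,0,0,0,0,0,0,1,-1,0,-4,0,0,0,1,-2,0,-8,0,0,0,1,-2.8,0,-10.5,0,0,0,1,-3.1,0,-11.7,0,0,0,1,-3.1,0,-11.7,0,0,0,1,-3.1,0,-11.7,0,0,0],
)

```text
clock: 9.75
tcp_pos: [532.4, 142.0, 61.0]
tool_rot: [[-0.023, 0.966, -0.258], [1.0, 0.024, -0.002], [0.004, -0.258, -0.966]]
wrist_force: [-1.1, 0.1, 0.6]
finger_gap: 0.999
finger_force: 0.0
```

```bash
cat > snap.py <<'E'
import sys;from g import *
n=sys.argv[1];w=read_camera('wrist');s=read_camera('scene');d=read_camera('side');st=get_state()
I=cv2.INTER_CUBIC
col=np.vstack([cv2.resize(w['img'][150:330,220:420],(260,234),interpolation=I),cv2.resize(s['img'][180:250,255:325],(260,170),interpolation=I),cv2.resize(d['img'][180:240,280:340],(260,170),interpolation=I)])
np.save('pics/m%s.npy'%n,col);print(st['clock'],st['tcp_pos'],st['finger_gap'],st['finger_force'],st['wrist_force'])
E
python3 snap.py 1
```

```text
9.9 [532.605 141.923  61.422] 1.0013774955293115 0.0 [ 0.51  -0.316  0.291]
```

Emit:
arm_command(
  deltas=[0.5,0,0,0,0,0,0,0.5,0,0,0,0,0,0,0.5,0,0,0,0,0,0],
)

```text
clock: 10.2
tcp_pos: [531.6, 141.6, 60.5]
tool_rot: [[-0.023, 0.966, -0.258], [1.0, 0.024, -0.003], [0.004, -0.258, -0.966]]
wrist_force: [-0.4, 0.3, 0.2]
finger_gap: 0.517
finger_force: 0.0
```

```bash
python3 snap.py 2
```

```text
10.35 [531.436 141.572  60.239] 0.4977373523842254 0.0 [-0.152 -0.243 -1.367]
```

Emit:
arm_command(
  deltas=[0.2,0,0,0,0,0,0,0.2,0,0,0,0,0,0,0.2,0,0,0,0,0,0],
)

```text
clock: 10.65
tcp_pos: [531.4, 141.6, 60.2]
tool_rot: [[-0.024, 0.966, -0.259], [1.0, 0.024, -0.003], [0.004, -0.259, -0.966]]
wrist_force: [-0.8, -0.3, -0.1]
finger_gap: 0.203
finger_force: 0.0
```

```bash
python3 snap.py 3; python3 - <<'E'
from h import *
save('i',np.hstack([np.load('pics/m%d.npy'%i) for i in(1,2,3)]))
E
```

```text
10.8 [531.371 141.629  60.163] 0.20410930359305177 0.0 [0.886 0.396 0.184]
```

View pics/i.png

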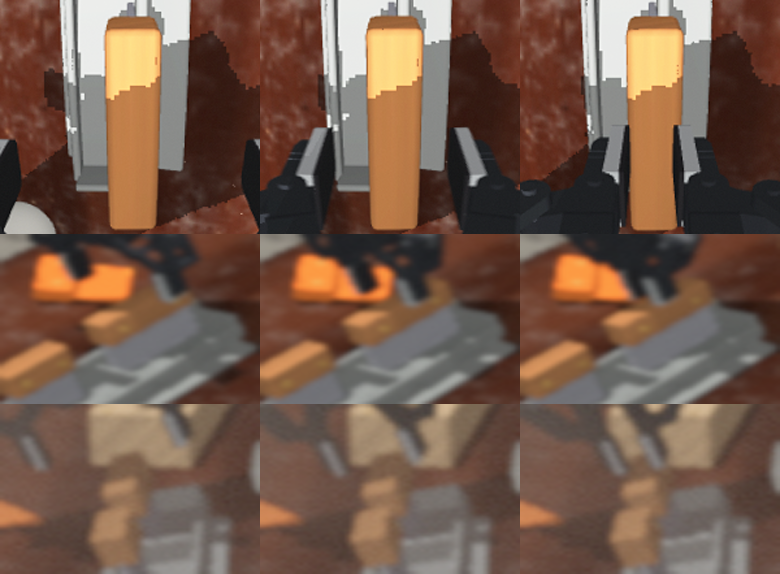

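The montage shows that at gap 0.2 the pads sit above the handle top in the side row (tips at (610,470), handle top at (640,485)). Laterally they are centred. So the real tips stand about 28 mm further back than the reported TCP, which agrees with the earlier 7 N axial contact when shut. I'll open and go 27 mm deeper along the tool axis.

Emit:
arm_command(
  deltas=[1,0,0,0,0,0,0,1,0,0,0,0,0,0,1,0,0,0,0,0,0,1,0,0,0,0,0,0,1,-0.26,0,-1,0,0,0,1,-0.5,0,-2,0,0,0,1,-0.7,0,-2.6,0,0,0,1,-0.7,0,-2.6,0,0,0,0.5,-0.7,0,-2.6,0,0,0,0.5,-0.7,0,-2.6,0,0,0,0.4,-0.7,0,-2.6,0,0,0,0,-0.7,0,-2.6,0,0,0,0,-0.7,0,-2.6,0,0,0,0,-0.7,0,-2.6,0,0,0,0,-0.7,0,-2.6,0,0,0],
)

```text
clock: 12.3
tcp_pos: [524.9, 141.7, 34.5]
tool_rot: [[-0.023, 0.966, -0.258], [1.0, 0.024, -0.002], [0.004, -0.258, -0.966]]
wrist_force: [1.0, -0.5, 3.9]
finger_gap: 0.245
finger_force: 59.7
```

```bash
python3 snap.py 4
```

```text
12.45 [524.925 141.727  34.513] 0.24441280380894326 59.77671146392822 [ 1.929 -0.472  5.933]
```

```bash
python3 - <<'E'
from h import *
from scipy.spatial.transform import Rotation as Q
R=get_state()['tool_rot'];y=-.117
t=np.array([[-np.sin(y),np.cos(y),0],[np.cos(y),np.sin(y),0],[0,0,-1]]) # tool x along rack y, tool y along rack x
print(Q.from_matrix(t@R.T).as_rotvec(),get_state()['tcp_pos'])
E
```

```text
[-0.016 -0.261 -0.14 ] [524.925 141.727  34.513]
```

Emit:
arm_command(
  deltas=[0,0.8,0,3,0,0,0,0,1.6,0,6,0,0,0,0,2.7,0,10,0,0,0,0,3.5,0,14,0,0,0,0,3,-2,16,-0.008,-0.13,-0.07,0,2,-6,17,-0.016,-0.261,-0.14,0,2,-10.5,17,-0.016,-0.261,-0.14,0,2,-15,17,-0.016,-0.261,-0.14,0,2,-19.5,17,-0.016,-0.261,-0.14,0,1.5,-24,17,-0.016,-0.261,-0.14,0,1,-28.5,17,-0.016,-0.261,-0.14,0,0.6,-33,17,-0.016,-0.261,-0.14,0,0.3,-36.3,16,-0.016,-0.261,-0.14,0,0.3,-36.3,16,-0.016,-0.261,-0.14,0,0.3,-36.3,16,-0.016,-0.261,-0.14],
)

```text
clock: 13.95
tcp_pos: [526.3, -221.7, 193.3]
tool_rot: [[0.118, 0.993, -0.003], [0.993, -0.118, 0.001], [0.001, -0.003, -1.0]]
wrist_force: [0.2, 0.3, -1.7]
finger_gap: 0.246
finger_force: 59.6
```

```bash
cat > hand.py <<'E'
import sys;from g import *
L=float(sys.argv[1]);q='wide_scraper' if L>80 else 'narrow_scraper';cx,cy=float(sys.argv[2]),float(sys.argv[3])
w=wrist();s=read_camera('scene');d=read_camera('side');st=get_state();p=st['tcp_pos'];R=st['tool_rot']
print(st['clock'],p,R[:,1],R[:,2],st['finger_gap'])
z0=p[2]-23;y=np.arctan2(R[1,1],R[0,1]);p0=[p[0],p[1],y,0.]
obs=[]
for i,c in enumerate((w,s,d)):
    u=proj(c,model(p0,L,z0)).mean(0);x=sorted([(np.hypot(*(np.array(r['rect'][:2])-u)),j,r) for j,r in enumerate(silhouettes(c,q))])
    if x: print(i,u,np.round(x[0][2]['rect']),x[0][2]['p'])
    U=np.vstack([proj(c,model(p0,L,z0)),proj(c,model2(p0,L,z0))]) ;print('   model box',np.round((U.min(0)+U.max(0))/2),np.round(U.max(0)-U.min(0)))
    if x and x[0][0]<35: obs.append((c,x[0][2]['mask'].astype(np.float32),True))
if len(obs): print('fit',fit4(obs,L,p0,(5,5,.04,.04),z0))
try: slots(w)
except Exception as e: print(e)
save('n'+str(int(st['clock']*100)),cv2.resize(w['img'],(800,500)))
E
python3 hand.py 95 528 -221
```

```text
14.1 [ 527.542 -219.783  194.194] [ 0.993 -0.114 -0.001] [-0.001  0.001 -1.   ] 0.24942989295523293
0 [325.171 254.973] [322. 255.  53. 194.] 0.66
   model box [326. 254.] [ 56. 206.]
1 [373.675 108.296] [375. 116.  23.  29.] 0.58
   model box [374. 114.] [28. 35.]
2 [318.595 121.198] [320. 127.  11.  25.] 0.52
   model box [318. 128.] [12. 29.]
fit (array([ 526.239, -220.669,   -0.087,   -0.007]), np.float64(0.2495926022529602))
slot [ 542.444 -104.525] (539.8326416015625, -115.26809692382812) (64.28302764892578, 5.7251787185668945) yaw -0.07603083320553893 128
slot [ 501.57 -197.44] (499.7539367675781, -199.99911499023438) (21.317501068115234, 5.9516520500183105) yaw -0.11125823292248357 59
slot [ 527.944 -197.891] (527.9923095703125, -197.34983825683594) (11.05369758605957, 5.945748329162598) yaw -0.13245423774798745 76
rack (array([ 533.153, -175.213,   -0.113]), np.float64(0.26803553104400635))
```

Emit:
arm_command(
  deltas=[0,0.1,0,-4,0,0,0,0,0.1,0,-8,0,0,0,0,0.1,0,-9.5,0,0,0,0,0.1,0,-9.5,0,0,0,0,0.1,0,-9.5,0,0,0],
)

```text
clock: 14.8
tcp_pos: [528.9, -220.9, 99.6]
tool_rot: [[0.116, 0.993, -0.0], [0.993, -0.116, -0.0], [-0.0, -0.0, -1.0]]
wrist_force: [-0.4, -0.6, -1.8]
finger_gap: 0.241
finger_force: 59.5
```

```bash
python3 - <<'E'
from g import *
w=wrist();st=get_state();print(st['clock'],st['tcp_pos'],st['wrist_force'])
d=read_camera('side');s=read_camera('scene')
I=cv2.INTER_CUBIC
np.save('pics/p.npy',np.hstack([cv2.resize(w['img'][60:360,240:400],(240,450),interpolation=I),cv2.resize(s['img'][110:210,320:400],(280,350),interpolation=I)[:350].copy() if 0 else cv2.copyMakeBorder(cv2.resize(s['img'][110:200,320:400],(280,315),interpolation=I),0,135,0,0,cv2.BORDER_CONSTANT),cv2.copyMakeBorder(cv2.resize(d['img'][110:200,280:350],(280,360),interpolation=I),0,90,0,0,cv2.BORDER_CONSTANT)]))
save('p',np.load('pics/p.npy'))
E
```

```text
14.85 [ 529.275 -221.221  100.222] [-0.234 -0.164 -1.312]
```

Emit:
arm_command(
  deltas=[0,0,0,-0.5,0,0,0,0,0,0,-1,0,0,0,0,0,0,-1.5,0,0,0,0,0,0,-2,0,0,0,0,0,0,-2,0,0,0],
)

```text
clock: 15.45
tcp_pos: [527.9, -221.2, 78.3]
tool_rot: [[0.116, 0.993, -0.002], [0.993, -0.116, 0.0], [0.0, -0.002, -1.0]]
wrist_force: [-0.6, 0.8, -1.4]
finger_gap: 0.244
finger_force: 59.6
```

Emit:
arm_command(
  deltas=[0,0,0,-0.6,0,0,0,0,0,0,-1.2,0,0,0,0,0,0,-1.8,0,0,0,0,0,0,-2.4,0,0,0,0,0,0,-3,0,0,0,0,0,0,-3,0,0,0],
)

```text
clock: 16.05
tcp_pos: [527.9, -221.2, 48.2]
tool_rot: [[0.116, 0.993, -0.002], [0.993, -0.116, 0.0], [0.0, -0.002, -1.0]]
wrist_force: [-0.3, 0.1, -1.8]
finger_gap: 0.244
finger_force: 59.6
```

Emit:
arm_command(
  deltas=[0,0,0,-0.3,0,0,0,0,0,0,-0.5,0,0,0,0,0,0,-0.7,0,0,0,0,0,0,-0.7,0,0,0],
)

```text
clock: 16.45
tcp_pos: [528.5, -221.5, 42.4]
tool_rot: [[0.117, 0.993, -0.001], [0.993, -0.117, -0.0], [-0.0, -0.0, -1.0]]
wrist_force: [-1.2, -0.8, -0.1]
finger_gap: 0.244
finger_force: 59.9
```

Emit:
arm_command(
  deltas=[0,0,0,-0.1,0,0,0,0,0,0,-0.2,0,0,0,0,0,0,-0.3,0,0,0,0,0,0,-0.3,0,0,0],
)

```text
clock: 16.85
tcp_pos: [528.5, -221.6, 42.1]
tool_rot: [[0.117, 0.993, 0.0], [0.993, -0.117, -0.002], [-0.002, 0.001, -1.0]]
wrist_force: [-8.9, 1.8, 34.7]
finger_gap: 0.243
finger_force: 64.8
```

Seated with 34 N of upward reaction. I'll release, go up and move over the narrow scraper.

Emit:
arm_command(
  deltas=[0.6,0,0,0.2,0,0,0,1,0,0,0.2,0,0,0,1,0,0,0.2,0,0,0,1,0,0,0.2,0,0,0,1,0,0,4,0,0,0,1,0,0,9,0,0,0,1,0.2,2,13,0,0,0,1,0.4,6.5,15,0,0,0,1,0.6,11,15,0,0,0,1,0.8,15.5,15,0,0,0,1,1,20,15,0,0,0,1,1.2,24.5,15,0.008,0.13,0.07,1,1.5,29,15,0.016,0.261,0.145,1,1.8,33.5,15,0.016,0.261,0.145,1,2.1,38,15,0.016,0.261,0.145,1,2.3,42.5,15,0.016,0.261,0.145,1,2.35,46,13,0.016,0.261,0.145,1,2.35,47.5,10.8,0.016,0.261,0.145,1,2.35,47.5,10.8,0.016,0.261,0.145,1,2.35,47.5,10.8,0.016,0.261,0.145],
)

```text
clock: 18.85
tcp_pos: [551.6, 253.0, 146.6]
tool_rot: [[-0.029, 0.965, -0.26], [1.0, 0.029, -0.004], [0.003, -0.26, -0.965]]
wrist_force: [0.2, 0.3, 0.3]
finger_gap: 0.999
finger_force: 0.0
```

```bash
python3 - <<'E'
from g import *
w=wrist();st=get_state();p=st['tcp_pos'];print(st['clock'],p,st['tool_rot'][:,1],st['tool_rot'][:,2],st['finger_gap'])
for r in silhouettes(w,'narrow_scraper')[:3]:
    if abs(r['rect'][0]-325)<40: print(np.round(r['rect']),fit4([(w,r['mask'].astype(np.float32),False)],60,[515.2,252.9,.028,.26],(5,5,.03,.03)))
s=read_camera('scene');d=read_camera('side')
for c in(s,d):
    X=np.vstack([place([528.2,-221.2,-.117],box(22,95,64,96))]);U=proj(c,X);print('model wide seated',U.min(0),U.max(0))
    for r in spot_in(c,'wide_scraper'):
        a=r['rect']; print('  ',round(r['p'],2),np.round([a[0]-a[2]/2,a[1]-a[3]/2,a[0]+a[2]/2,a[1]+a[3]/2],1))
E
```

```text
18.9 [552.227 252.52  147.288] [ 0.965  0.028 -0.259] [-0.259 -0.004 -0.966] 0.997632556702014
[323. 198.  34.  85.] (array([514.869, 254.375,   0.026,   0.265]), np.float64(0.06818944215774536))
model wide seated [356.372 138.136] [381.873 161.082]
   0.84 [358.7 139.5 381.6 161.3]
   0.57 [321.8 242.6 367.2 284. ]
model wide seated [313.957 154.49 ] [325.169 172.115]
   0.71 [355.  219.  398.8 240.6]
   0.52 [314.8 155.5 327.  170.2]
   0.32 [298.8 159.5 334.6 199.3]
```

Emit:
arm_command(
  deltas=[1,-1.1,0.1,-4,0,0,0,1,-2.1,0.1,-8,0,0,0,1,-2.8,0.1,-10.4,0,0,0,1,-3.1,0.1,-11.3,0,0,0,1,-3.1,0.1,-11.3,0,0,0,1,-3.1,0.1,-11.3,0,0,0,0.5,-3.1,0.1,-11.3,0,0,0,0.5,-3.1,0.1,-11.3,0,0,0,0.4,-3.1,0.1,-11.3,0,0,0,0,-3.1,0.1,-11.3,0,0,0,0,-3.1,0.1,-11.3,0,0,0,0,-3.1,0.1,-11.3,0,0,0,0,-3.1,0.1,-11.3,0,0,0],
)

```text
clock: 20.45
tcp_pos: [521.5, 254.8, 34.6]
tool_rot: [[-0.028, 0.966, -0.258], [1.0, 0.028, -0.003], [0.005, -0.258, -0.966]]
wrist_force: [1.6, -0.3, 4.7]
finger_gap: 0.247
finger_force: 59.4
```

```bash
python3 - <<'E'
from h import *
from scipy.spatial.transform import Rotation as Q
st=get_state();R=st['tool_rot'];y=-.117
t=np.array([[-np.sin(y),np.cos(y),0],[np.cos(y),np.sin(y),0],[0,0,-1]])
print(Q.from_matrix(t@R.T).as_rotvec(),st['tcp_pos'])
E
```

```text
[-0.016 -0.261 -0.145] [521.535 254.8    34.569]
```

Emit:
arm_command(
  deltas=[0,0.8,0,3,0,0,0,0,1.6,0,6,0,0,0,0,2.7,0,10,0,0,0,0,3.5,0,14,0,0,0,0,3,-2,16,-0.008,-0.13,-0.07,0,2.5,-6,16.5,-0.016,-0.261,-0.145,0,2.5,-10.5,16.5,-0.016,-0.261,-0.145,0,2.4,-15,16.5,-0.016,-0.261,-0.145,0,2.3,-19.5,16.5,-0.016,-0.261,-0.145,0,2.2,-24,16.5,-0.016,-0.261,-0.145,0,2.1,-28.5,16.5,-0.016,-0.261,-0.145,0,2,-33,15,-0.016,-0.261,-0.145,0,1.92,-37,12,-0.016,-0.261,-0.145,0,1.92,-37,9,-0.016,-0.261,-0.145,0,1.92,-37,7,-0.016,-0.261,-0.145,0,1.92,-37,6.8,-0.016,-0.261,-0.145,0,1.92,-37,6.8,-0.016,-0.261,-0.145,0,1.92,-37,6.8,-0.016,-0.261,-0.145],
)

```text
clock: 22.25
tcp_pos: [540.7, -114.9, 103.1]
tool_rot: [[0.116, 0.993, 0.0], [0.993, -0.116, -0.0], [-0.0, 0.0, -1.0]]
wrist_force: [-0.1, 0.3, -1.4]
finger_gap: 0.248
finger_force: 59.2
```

Emit:
arm_command(
  deltas=[0,0,0,-0.5,0,0,0,0,0,0,-1,0,0,0,0,0,0,-1.5,0,0,0,0,0,0,-2,0,0,0,0,0,0,-2.4,0,0,0,0,0,0,-2.4,0,0,0],
)

```text
clock: 22.85
tcp_pos: [539.7, -115.3, 77.5]
tool_rot: [[0.116, 0.993, -0.002], [0.993, -0.116, -0.0], [-0.0, -0.002, -1.0]]
wrist_force: [0.6, -0.3, -1.1]
finger_gap: 0.244
finger_force: 59.2
```

In the slot with no side load, so I carry on down.

Emit:
arm_command(
  deltas=[0,0,0,-0.6,0,0,0,0,0,0,-1.2,0,0,0,0,0,0,-1.8,0,0,0,0,0,0,-2.4,0,0,0,0,0,0,-3,0,0,0,0,0,0,-3.4,0,0,0,0,0,0,-3.4,0,0,0],
)

```text
clock: 23.55
tcp_pos: [539.7, -115.3, 43.5]
tool_rot: [[0.116, 0.993, -0.002], [0.993, -0.116, -0.0], [-0.0, -0.002, -1.0]]
wrist_force: [-0.4, -0.2, -1.8]
finger_gap: 0.241
finger_force: 59.2
```

Emit:
arm_command(
  deltas=[0,0,0,-0.15,0,0,0,0,0,0,-0.3,0,0,0,0,0,0,-0.4,0,0,0,0,0,0,-0.4,0,0,0],
)

```text
clock: 23.95
tcp_pos: [540.3, -115.5, 42.1]
tool_rot: [[0.117, 0.993, 0.001], [0.993, -0.117, -0.001], [-0.001, 0.001, -1.0]]
wrist_force: [-5.2, 0.2, 21.6]
finger_gap: 0.246
finger_force: 62.3
```

Seated. Release, rise and check.

Emit:
arm_command(
  deltas=[0.6,0,0,0.2,0,0,0,1,0,0,0.2,0,0,0,1,0,0,0.2,0,0,0,1,0,0,0.2,0,0,0,1,0,0,4,0,0,0,1,0,0,9,0,0,0,1,0,-1,14,0,0,0,1,0,-4,19,0,0,0,1,0,-6,22,0,0,0,1,0,-6,22,0,0,0,1,0,-6,22,0,0,0],
)

```text
clock: 25.05
tcp_pos: [540.0, -176.0, 260.4]
tool_rot: [[0.118, 0.993, 0.0], [0.993, -0.118, -0.001], [-0.001, 0.0, -1.0]]
wrist_force: [0.3, 1.2, -0.2]
finger_gap: 1.002
finger_force: 0.0
```

```bash
python3 - <<'E'
from g import *
w=wrist();d=read_camera('side');s=read_camera('scene');st=get_state();print(st['clock'],st['tcp_pos'],st['wrist_force'])
for q,L,p in(('wide_scraper',95,[528.2,-221.2,-.117,0]),('narrow_scraper',60,[540.7,-115.9,-.117,0])):
  for c in(w,s,d):
    U=proj(c,model(p,L,19));print(q,'model',U.min(0),U.max(0))
    for r in silhouettes(c,q):
        a=r['rect']
        if np.hypot(a[0]-U[:,0].mean(),a[1]-U[:,1].mean())<18: print('  ',round(r['p'],2),np.round([a[0]-a[2]/2,a[1]-a[3]/2,a[0]+a[2]/2,a[1]+a[3]/2],1), fit4([(c,r['mask'].astype(np.float32),False)],L,p,(4,4,.04,.04),19) if c is w else '')
I=cv2.INTER_CUBIC
save('z',np.hstack([cv2.resize(w['img'][80:330,230:430],(360,450),interpolation=I),cv2.resize(s['img'][120:210,320:408],(440,450),interpolation=I)]))
E
```

```text
25.2 [ 539.3   -174.319  258.659] [ 0.693 -0.009  0.056]
wide_scraper model [305.993 170.647] [325.722 253.173]
   0.6 [305.6 168.2 323.2 254.2] (array([ 527.472, -220.769,   -0.11 ,    0.002]), np.float64(0.0970160961151123))
wide_scraper model [356.372 138.136] [381.873 161.082]
   0.5 [361.  138.6 383.4 161. ] 
wide_scraper model [313.957 154.49 ] [325.169 172.115]
   0.46 [316.6 155.  326.7 165.8] 
narrow_scraper model [305.217  96.24 ] [325.849 151.161]
   0.63 [301.8  96.7 326.  151.1] (array([ 538.884, -115.903,   -0.132,    0.009]), np.float64(0.055496037006378174))
narrow_scraper model [337.001 153.599] [356.087 173.175]
   0.48 [335.2 156.9 357.  170.9] 
narrow_scraper model [308.688 165.967] [318.933 181.526]
```

View pics/z.png

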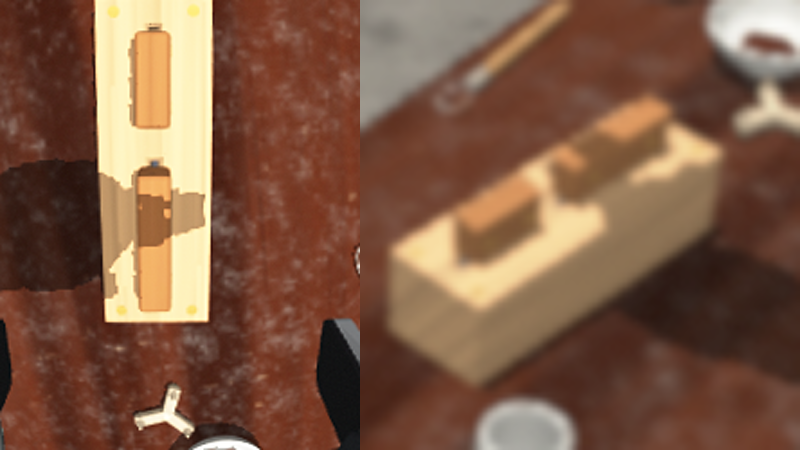

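Both scrapers sit upright and flush in their slots: narrow at (152,80) and wide at (153,240) in the left crop. The bystanders are in place.

```bash
python3 -c "
from rig import *
print(hand_in())"
```

```text
the job is handed in; nothing more can be done
None
```

Both scrapers are pushed home and released, wide in the long slot and narrow in the short slot. The job is handed in (no verdict returned), and the bystanders in view looked unmoved.

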